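# Load a lithium cell into a sprung charger bay

## Robot

A 7-joint arm with a two-finger parallel gripper is mounted at the origin on a cart in front of the work surface, level with it; the furniture and walls round the work are solid. World frame = base frame: x ahead of the robot, y to its left, z up, the work surface at z = 0. Lengths are in m, angles in degrees, forces in N, time in s.
With the tool pointing down it reaches from about 0.425 to 0.875 m from the base axis. Payload 4.7 kg.
Tool frame: the origin (TCP) lies between the finger pads; the fingertips stand 11 mm ahead of it and the grasp point (between the pads) lies 8 mm behind it (env.tcp_to_tips is the distance from the TCP to the fingertips, in m); z points along the fingers, y is the line along which they close (so a half turn about z gives the same grasp; the last joint's range is limited). The gripper opens to 87 mm and grips with 3 to 60 N. Pads are 19 mm wide; open, the fingers measure 117 mm over their backs; the gripper's body (75 mm by 190 mm) begins 51 mm behind the grasp point.
Start: joints at [70.995, 18.392, -4.016, 83.108, 1.295, 78.541, -3.26], TCP at [0.22, -0.612, 0.234] pointing down, gripper open.
Joint ranges: [-163.93, 163.93], [-17.29, 119.83], [-79.2, 71.16], [3.27, 140.29], [-89.18, 269.18], [5.43, 117.66], [-154.24, 154.24]. Speed limits (degrees/s): [147.25, 147.25, 180, 180, 180, 180, 180].

## Interface

Orientations are given as [roll, pitch, yaw] about the fixed x, y, z axes, in that order (R = Rz(yaw) Ry(pitch) Rx(roll)).
In Python, from cell import env, viewer gives the robot as it stands.
- The arm moves only by the tool step_arm, never from a script. Its arguments are lists of equal length, an entry for each row: "delta_pos": the shift along the tool's x, y, z in units of 0.2 m (1.0 is 0.2 m), a list of three; "rot": the turn, a rotation vector about the tool's x, y, z in units of 1.5 rad (1.0 is 1.5 rad), a list of three; "gripper": the gripper command: -1 is shut, 1 is fully open, values between are in proportion. A call has 1 to 20 rows; each row is the pose to reach, as a shift and turn from the pose commanded when the call began, along the tool's axes at that moment; what a row does not reach only later rows make up. A row lasts 1/8 s, in which the tool goes at most 62.5 mm and 10.7 degrees, less where a joint would pass 70% of its speed; a pose out of reach is approached as far as the arm can. A call with a number of a shift or a turn outside -1 to 1 is refused whole. A call with a gripper value outside its range is refused whole. The fingers move at their own pace and stop on an object; "squeeze" is the grip in N (left out, the last holds). Time passes only in rows, so rows that repeat a pose let the fingers close. It gives the time, the measured TCP pose, the force, the opening and the grip force at its end, in the units of the state.
- env.get_obs(): the state, without advancing time (a new reading comes with each control period).
- viewer.read_camera(name): name is "scene" or "top"; returns a dict with "img" (420x560x3 uint8, red, green, blue), "fx", "fy", "cx", "cy" (pixels), "dist" ([k1, k2, p1, p2, k3] as OpenCV has them; the pictures are not rectified), "pose" (4x4, takes a point from camera to world coordinates). Camera axes: x right, y down, z forward; pixel columns grow to the right and rows downward; lengths in m; the calibration is good to about 2 mm. A picture is of the moment at which its call begins. There is no depth.
- env.sign_off(): hands the job in; it is judged then, once.
The state is a dict: "time_s": time; "qpos": joint angles; "joint_velocities": joint speeds; "effort": joint torques, N m; "tool_pos": TCP position; "tool_rot": TCP orientation; "force": force on the tool from outside, world axes, zero at the start; "wrist_torque": the same for the moment, N m; "grip_width": finger opening in m; "grasp_force": force on a finger pad.
Only numpy, scipy, OpenCV 4.12 (cv2) and the standard library are available. Lean on these libraries where they do the work, as an engineer would, in place of code of your own. Each camera call takes 0.05 s, during which the arm holds its last target. There are 200 camera calls.

## Task

Load the orange cell from the tray into the empty bay of the white charger: set its flat end against the sprung contact with the button end raised, push the contact back, then tip the button end down, press the cell down into its trough and let it come forward under the hood, level and fully home. Use a light touch, little more than the spring itself needs, and leave the green cell in the other bay and the small battery in the tray alone.

Things in the scene. Friction and masses are not known exactly. Their poses are not given: they have to be found in the camera images.
- cell: Orange-wrapped lithium cell, a cylinder 18.4 mm across and 65 mm long, 38 to 56 g, lying in a V groove of the blue tray (its axis 14.5 mm above the desk). Origin at its middle, on the axis; x runs along the axis from the flat end to the button end (white ring, steel button 8.4 mm wide, 1.5 mm high, counted in the 65 mm).
- button_end (a point): Centre of the cell's button end face, 32.5 mm along x from the cell's origin; the flat end is 32.5 mm the other way.
- charger: White two-bay charger, 138 mm along x (-80 to +58), 120 mm along y, flat deck 18 mm above the desk, fixed to the desk. Origin under it, midway between the bays; x points along the bays from the sprung contacts to the hooded fixed contacts, y across, z up. The bay at y = +29 mm holds the green cell; the one at y = -29 mm is empty.
- bay (a point): Middle of a seated cell in the empty bay, 26 mm above the desk, axes as the charger's. Nominal: the black cradle (trough, both contacts, hood, together) sits up to 4 mm either way along x from here, unmeasured; feel for it. The cell rests in a smooth V (sides at 35 degrees, up to 9 mm sideways, 5 mm below the axis); fixed contact wall at x = +32.5 mm. Clamped endwise, it hangs until pressed down.
- spring_end (a point): Nominal resting place of the sprung contact: the top of the tab's face (steel, 13 mm wide, rounded top 2 mm above the bay axis), 27.5 mm behind the bay's middle, shifted with the cradle. It slides 12 mm toward -x against 2 N at rest, 8 N fully back, then a hard stop; a seated cell holds it 5 mm back. With it 9 mm or more back (6.5 N) the cell clears the hood while tipping. Low friction.
- hood (a point): Nominal upper front edge of the hood over the fixed contact, shifted with the cradle: the hood reaches 3 mm from the fixed wall toward the sprung contact, is 22 mm wide, its underside 10.3 mm and its top 13 mm above the bay axis. A seated cell lies under it by 1.5 mm and its button by 3 mm.
- resident: Green-wrapped cell of the same size already loaded in the other bay, axis 26 mm above the desk, loose; stays there. Origin at its middle, x toward its button.
- aa: Small black and white AA battery, 15 mm across, 50 mm long, lying in the other groove of the tray (grooves 50 mm apart, either may hold it). Origin under its middle, its length along its y axis. Stays there.
- tray: Blue tray 88 x 100 mm, 4 mm thick, fixed to the desk, with two V grooves along x at y = -25 and +25 mm and 9 mm high stops at the groove ends (38 mm from the middle). Origin under its middle.

How it is judged (in metres and radians):
On the way:
1. the flat end pushes the sprung contact back (over 4 N) while the button end is raised (cell tilted over 10 degrees), in line with the bay (contact force between cell and charger above 4 N and angle between cell's own x axis and vertical below 1.396 rad and x of button_end in the frame of bay above 0.01 m and y of button_end in the frame of bay between -0.015 and 0.015 m), for 0.1 s.
At the end, for the whole second after the job is handed in: the orange cell lies at rest in the empty bay, button end under the hood: level within 3.4 degrees, within 2 mm of the bay's axis in height and sideways (button end 2.5 mm), its middle within 5.5 mm of the nominal one lengthwise (cradle play); green cell moved under 6 mm, AA under 15 mm (x of cell in the frame of bay between -0.0055 and 0.0055 m and y of cell in the frame of bay between -0.002 and 0.002 m and z of cell in the frame of bay between -0.002 and 0.002 m and x of button_end in the frame of bay above 0.02 m and z of button_end in the frame of bay between -0.0025 and 0.0025 m and angle between cell's own x axis and vertical between 1.511 and 1.631 rad and linear speed of cell below 0.01 m/s and distance of resident from where it was at the start of the episode below 0.006 m and distance of aa from where it was at the start of the episode below 0.015 m); the robot touches nothing.
It fails at once if the cell presses on the charger with over 25 N, summed over all its contacts (a seated cell already has 9 N from the spring) (contact force between cell and charger above 25 N).
It fails at once if the green cell is moved by over 6 mm (distance of resident from where it was at the start of the episode above 0.006 m).
It fails at once if the AA battery is moved by over 15 mm (distance of aa from where it was at the start of the episode above 0.015 m).
It also fails if it takes over 72 s, if anything falls off the work surface, if the arm or the gripper's body presses on something with over 40 N, if the wrist force passes 120 N, or if a joint passes its speed limit or range.

## Working session

There is one attempt and no reset: what is moved stays moved. The work goes in short steps, Python scripts to look and compute and a tool call to move; the robot and the scene stay as the last step left them, time stands still between calls to the robot, and variables do not carry over. Pictures are saved under pics/ and viewed, at most 10 in all, crops included, and the job is handed in when it is done.

Besides the shell and the picture viewer there is one more tool, called after "Call:" as name(argument=value, ...), one argument or row to a line, values as JSON. step_arm: Moves the arm, as the interface text tells. Shifts and turns lie within -1 to 1; 1 stands for 0.2 m of shift or 1.5 rad of turn. Its arguments: {"type":"object","properties":{"delta_pos":{"type":"array"},"rot":{"type":"array"},"gripper":{"type":"array"},"squeeze":{"type":"number"}},"required":["delta_pos","rot","gripper"]}

```bash
mkdir -p pics; ls; python3 - <<'E'
from cell import env, viewer
import cv2,numpy as np
o=env.get_obs();print(o)
for n in("scene","top"):
    c=viewer.read_camera(n);cv2.imwrite(f"pics/{n}0.png",c["img"][...,::-1]);print(n,c["fx"],c["fy"],c["cx"],c["cy"],c["dist"],np.round(c["pose"],4).tolist())
E
```

```text
pics
{'time_s': 0.0, 'qpos': array([70.99417213, 18.43991511, -4.01493583, 83.17431178,  1.29468533,
       78.54022351, -3.2602853 ]), 'joint_velocities': array([ 0.0146542 , -0.07787204,  0.00569525, -0.03690277, -0.06207428,
       -0.08682145,  0.01456519]), 'effort': array([-2.45021447e-04, -4.91285133e+01, -4.04187161e-01, -3.12530851e+01,
       -6.40695216e-02,  4.37557453e-02,  1.82603908e-04]), 'tool_pos': array([ 0.22009668, -0.61104381,  0.23245688]), 'tool_rot': array([-1.79890771e+02,  5.56941801e-03,  1.98146564e+01]), 'force': array([ 0.82074243,  0.17861086, -0.17549032]), 'wrist_torque': array([0.04111864, 0.0264369 , 0.02246593]), 'grasp_force': 0.0, 'grip_width': 0.08681793459845354}
scene 489.79769995253025 489.79769995253025 283.79808424770204 210.51902545753182 [-0.0759951  0.         0.         0.         0.       ] [[0.8779, -0.3532, 0.3232, 0.2234], [-0.4787, -0.6547, 0.5849, -0.4933], [0.005, -0.6683, -0.7439, 0.7353], [0.0, 0.0, 0.0, 1.0]]
top 472.1230730160871 472.1230730160871 276.1224451459298 209.93453031178214 [-0.0039097  0.         0.         0.         0.       ] [[0.0024, -0.9914, 0.1312, 0.3864], [-1.0, -0.0015, 0.0067, 0.0368], [-0.0065, -0.1312, -0.9913, 0.9334], [0.0, 0.0, 0.0, 1.0]]
```

View pics/scene0.png

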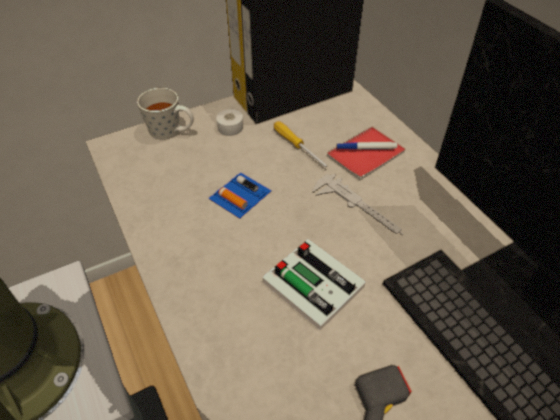

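View pics/top0.png

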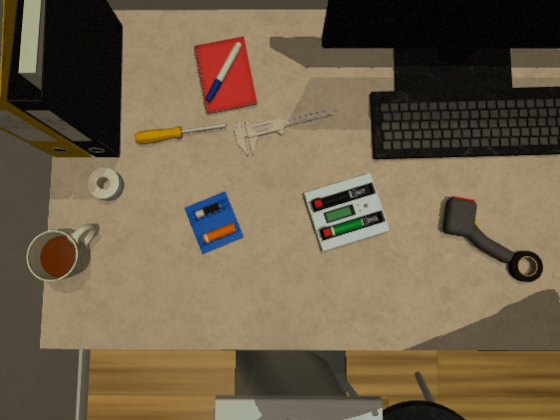

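The scene picture shows the tray around (240,195) and the charger around (313,282). In the top picture the tray is at (214,222), with the orange cell at (219,233). The charger is at (346,211), with its empty bay the upper one at (343,192). I'll zoom in on both.

```bash
python3 - <<'E'
import cv2,numpy as np
t=cv2.imread("pics/top0.png");s=cv2.imread("pics/scene0.png")
f=lambda a,x,y,w,h:cv2.resize(a[y:y+h,x:x+w],(400,300),interpolation=cv2.INTER_CUBIC)
cv2.imwrite("pics/crops.png",np.vstack([np.hstack([f(t,297,169,100,75),f(t,175,185,100,75)]),np.hstack([f(s,255,235,120,90),f(s,190,155,100,75)])]))
E
```

```text
(no output)
```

View pics/crops.png

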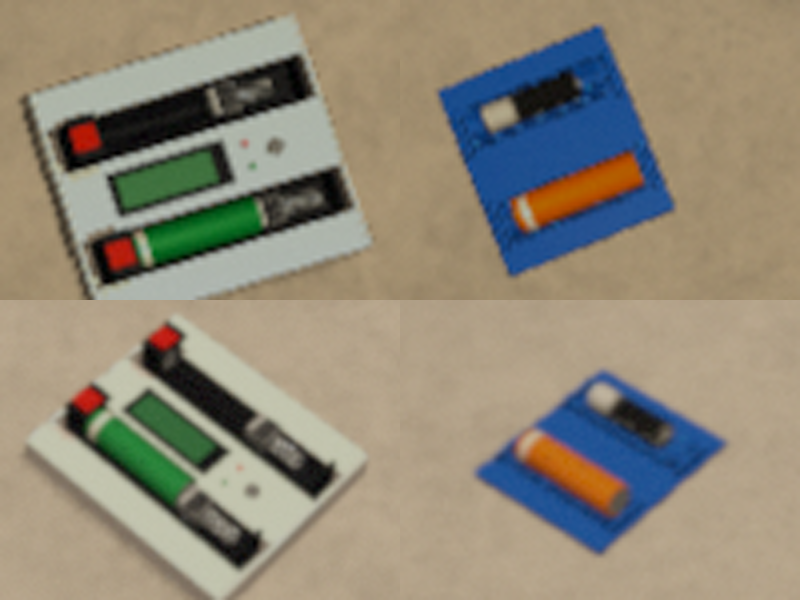

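Left top crop: the red hoods are on the image left (+y world), so charger x points roughly along +y and the empty bay is the upper one. The cell's white ring (button) is also on the left, so the cell already faces the right way. Now I'll measure.

```bash
cat > h.py <<'E'
import cv2,numpy as np
from cell import env,viewer
def rays(c,px):
    K=np.array([[c["fx"],0,c["cx"]],[0,c["fy"],c["cy"]],[0,0,1]])
    p=cv2.undistortPoints(np.asarray(px,float).reshape(-1,1,2),K,np.array(c["dist"]))[:,0]
    P=np.array(c["pose"]);return P[:3,3],np.c_[p,np.ones(len(p))]@P[:3,:3].T
def plane(c,px,z):
    o,d=rays(c,px);return (o+d*((z-o[2])/d[:,2:]))[:,:2]
def big(m,near=None):
    n,l,s,ce=cv2.connectedComponentsWithStats(m.astype(np.uint8))
    return [(l==i) for i in np.argsort(-s[:,4]) if i>0 and s[i,4]>8]
def pts(m): y,x=np.nonzero(m);return np.c_[x,y].astype(float)
def hsv(c): return cv2.cvtColor(c["img"],cv2.COLOR_RGB2HSV).astype(int)
def win(sh,x0,x1,y0,y1):
    m=np.zeros(sh,bool);m[y0:y1,x0:x1]=1;return m
E
python3 - <<'E'
from h import *
W={"top":dict(ch=(297,397,165,255),tr=(178,250,185,260)),"scene":dict(ch=(255,370,232,330),tr=(200,280,165,222))}
for n in W:
    c=viewer.read_camera(n);h=hsv(c);H,S,V=h[...,0],h[...,1],h[...,2];w={k:win(H.shape,*v) for k,v in W[n].items()}
    def rect(m,z,name):
        ct=max(cv2.findContours(m.astype(np.uint8),0,1)[0],key=cv2.contourArea)
        q=plane(c,ct[:,0,:],z);r=cv2.minAreaRect((q*1e3).astype(np.float32));print(n,name,np.round(r[0],1),np.round(r[1],1),round(r[2],2))
    m=w["ch"]&(S<60)&(V>130); m=cv2.morphologyEx(m.astype(np.uint8),cv2.MORPH_OPEN,np.ones((2,2)))
    rect(big(m)[0],.018,"charger")
    rect(big(w["tr"]&(H>100)&(H<125)&(S>130))[0],.004,"tray")
    o=big(w["tr"]&(H<18)&(S>180)&(V>120))[0];rect(o,.0145,"cell"); print(plane(c,[pts(o).mean(0)],.0145))
    for b in big(w["ch"]&((H<8)|(H>172))&(S>150)&(V>90))[:2]: rect(b,.039,"hood"); print(plane(c,[pts(b).mean(0)],.039))
    for b in big(w["ch"]&(H>50)&(H<75)&(S>150)&(V>60))[:2]: rect(b,.026,"green"); print(plane(c,[pts(b).mean(0)],.026))
E
```

```text
top charger [505.4 -96.1] [ 41.4 137.2] 16.84
top tray [485.1 167.4] [98.  86.2] 22.59
top cell [464.9 151.3] [16.1 55.3] 22.09
[[0.46479109 0.15164069]]
top hood [462.5 -53.2] [13.2 13.3] 17.84
[[ 0.46245145 -0.05307338]]
top hood [518.3 -36.3] [11.6 13.4] 0.08
[[ 0.51821202 -0.03668228]]
top green [475.5 -94.7] [16.6 53.5] 16.77
[[ 0.47545474 -0.09450796]]
scene charger [504.1 -97.5] [133.7 147.3] 17.76
scene tray [482.7 164.8] [96.2 84.5] 22.55
scene cell [462.2 152.6] [17.8 55.5] 22.7
[[0.46225714 0.152388  ]]
scene hood [461.3 -54.6] [14.8 12.1] 11.02
[[ 0.46119309 -0.0545199 ]]
scene hood [516.9 -38.2] [14.  11.1] 22.33
[[ 0.51684794 -0.03824698]]
scene green [472.1 -93.5] [17.1 54.7] 16.79
[[ 0.471892  -0.0933936]]
```

```bash
cat > mv.py <<'E'
import sys,json,numpy as np
from scipy.spatial.transform import Rotation as R
# commanded pose in cmd.json: [pos, rotation matrix]; plan(list of (pos, R)) prints rows
def load():
    p,r=json.load(open("cmd.json"));return np.array(p),R.from_matrix(r)
def save(p,r): json.dump([p.tolist(),r.as_matrix().tolist()],open("cmd.json","w"))
def E(r,p,y): return R.from_euler("xyz",[r,p,y],degrees=True)
def plan(ts,nd=3,commit=True):
    p0,r0=load()
    for p,r in ts:
        d=np.round(r0.inv().apply(np.array(p)-p0)/.2,nd);w=np.round((r0.inv()*r).as_rotvec()/1.5,nd);print(d.tolist(),w.tolist())
    if commit: save(p0+r0.apply(d*.2),r0*R.from_rotvec(w*1.5))
if __name__=="__main__":
    save(np.array([.22,-.612,.234]),E(180,0,19.8))
E
python3 mv.py; python3 - <<'E'
from mv import *
for t in [((.38,-.43,.2),E(180,0,50)),((.49,-.2,.17),E(180,0,75)),((.49,.03,.15),E(180,0,100)),((.4625,.1555,.10),E(180,0,112.5))]: plan([t])
E
```

```text
[1.061, -0.585, 0.17] [-0.0, 0.0, -0.351]
[1.234, -0.319, 0.15] [-0.0, 0.0, -0.291]
[1.111, -0.298, 0.1] [-0.0, 0.0, -0.291]
[0.642, -0.026, 0.25] [-0.0, 0.0, -0.146]
```

```bash
python3 mv.py; python3 - <<'E'
from mv import *
for t in [((.35,-.45,.21),E(180,0,50)),((.46,-.28,.19),E(180,0,75)),((.48,-.085,.16),E(180,0,100)),((.47,.1,.15),E(180,0,112.5)),((.4625,.1555,.08),E(180,0,112.5))]: plan([t])
E
```

```text
[0.886, -0.542, 0.12] [-0.0, 0.0, -0.351]
[1.005, -0.126, 0.1] [-0.0, 0.0, -0.291]
[0.967, -0.156, 0.15] [-0.0, 0.0, -0.291]
[0.92, 0.111, 0.05] [-0.0, 0.0, -0.146]
[0.27, 0.072, 0.35] [-0.0, 0.0, 0.0]
```

Call:
step_arm(
  delta_pos=[
    [0.886,-0.542,0.12],
    [0.886,-0.542,0.12],
    [0.886,-0.542,0.12],
    [0.886,-0.542,0.12],
    [0.886,-0.542,0.12],
  ],
  rot=[
    [0,0,-0.351],
    [0,0,-0.351],
    [0,0,-0.351],
    [0,0,-0.351],
    [0,0,-0.351],
  ],
  gripper=[-0.22,-0.22,-0.22,-0.22,-0.22],
)

```text
time_s: 0.82
tool_pos: [0.3512, -0.4484, 0.2096]
tool_rot: [-180.0, 0.0, 50.1]
force: [-0.2, -1.1, -0.4]
grip_width: 0.0448
grasp_force: 0.0
```

Call:
step_arm(
  delta_pos=[
    [1.0,-0.126,0.1],
    [1.0,-0.126,0.1],
    [1.0,-0.126,0.1],
    [1.0,-0.126,0.1],
    [1.0,-0.126,0.1],
  ],
  rot=[
    [0,0,-0.291],
    [0,0,-0.291],
    [0,0,-0.291],
    [0,0,-0.291],
    [0,0,-0.291],
  ],
  gripper=[-0.22,-0.22,-0.22,-0.22,-0.22],
)

```text
time_s: 1.45
tool_pos: [0.4591, -0.2817, 0.1896]
tool_rot: [-180.0, 0.1, 74.9]
force: [1.3, -0.7, 0.1]
grip_width: 0.0339
grasp_force: 0.0
```

Call:
step_arm(
  delta_pos=[
    [0.967,-0.156,0.15],
    [0.967,-0.156,0.15],
    [0.967,-0.156,0.15],
    [0.967,-0.156,0.15],
    [0.967,-0.156,0.15],
  ],
  rot=[
    [0,0,-0.291],
    [0,0,-0.291],
    [0,0,-0.291],
    [0,0,-0.291],
    [0,0,-0.291],
  ],
  gripper=[-0.22,-0.22,-0.22,-0.22,-0.22],
)

```text
time_s: 2.08
tool_pos: [0.4795, -0.0879, 0.1597]
tool_rot: [-180.0, 0.1, 99.8]
force: [0.1, 0.1, 0.8]
grip_width: 0.0342
grasp_force: 0.0
```

Call:
step_arm(
  delta_pos=[
    [0.92,0.111,0.05],
    [0.92,0.111,0.05],
    [0.92,0.111,0.05],
    [0.92,0.111,0.05],
    [0.92,0.111,0.05],
  ],
  rot=[
    [0,0,-0.146],
    [0,0,-0.146],
    [0,0,-0.146],
    [0,0,-0.146],
    [0,0,-0.146],
  ],
  gripper=[-0.22,-0.22,-0.22,-0.22,-0.22],
)

```text
time_s: 2.7
tool_pos: [0.4705, 0.0966, 0.1496]
tool_rot: [-180.0, 0.1, 112.3]
force: [0.1, -0.6, -0.8]
grip_width: 0.034
grasp_force: 0.0
```

Call:
step_arm(
  delta_pos=[
    [0.27,0.072,0.35],
    [0.27,0.072,0.35],
    [0.27,0.072,0.35],
    [0.27,0.072,0.35],
  ],
  rot=[
    [0,0,0],
    [0,0,0],
    [0,0,0],
    [0,0,0],
  ],
  gripper=[-0.22,-0.22,-0.22,-0.22],
)

```text
time_s: 3.2
tool_pos: [0.4636, 0.1528, 0.0803]
tool_rot: [180.0, 0.1, 112.3]
force: [0.4, -1.3, 0.1]
grip_width: 0.0336
grasp_force: 0.0
```

```bash
python3 - <<'E'
from h import *
c=viewer.read_camera("scene");o=env.get_obs();print(o["tool_pos"],o["tool_rot"])
d=viewer.read_camera("top")
f=lambda a,x,y,w,h:cv2.resize(a["img"][y:y+h,x:x+w,::-1],(400,400),interpolation=cv2.INTER_CUBIC)
cv2.imwrite("pics/grip.png",np.hstack([f(c,185,145,100,100),f(d,165,175,100,100)]))
E
```

```text
[0.46372266 0.15299623 0.08053957] [1.79918354e+02 8.08852079e-02 1.12327277e+02]
```

View pics/grip.png

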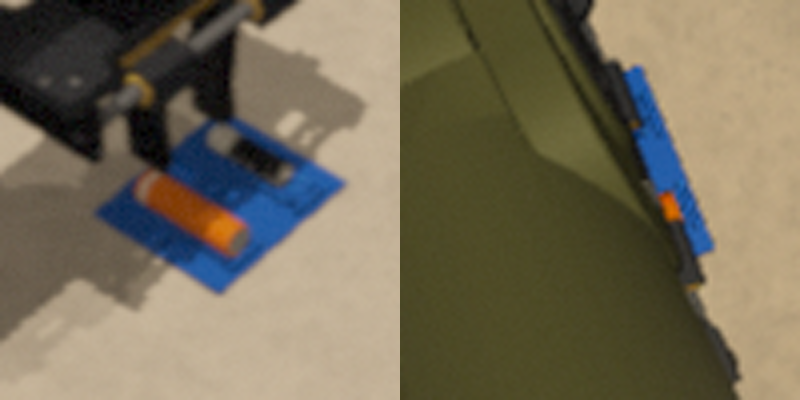

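```bash
python3 - <<'E'
from mv import *
save(np.array([.4637,.153,.0804]),E(180,0,112.4))
plan([((.4625,.1555,.035),E(180,0,112.4)),((.4625,.1555,.0225),E(180,0,112.4))])
E
```

```text
[0.014, -0.001, 0.227] [0.0, 0.0, 0.0]
[0.014, -0.001, 0.289] [0.0, 0.0, 0.0]
```

Call:
step_arm(
  delta_pos=[
    [0.014,0,0.227],
    [0.014,0,0.289],
    [0.014,0,0.289],
    [0.014,0,0.289],
  ],
  rot=[
    [0,0,0],
    [0,0,0],
    [0,0,0],
    [0,0,0],
  ],
  gripper=[-0.22,-0.22,-0.22,-0.22],
)

```text
time_s: 3.8
tool_pos: [0.4622, 0.1579, 0.023]
tool_rot: [179.9, 0.0, 112.5]
force: [-0.8, 0.6, 0.1]
grip_width: 0.0342
grasp_force: 0.0
```

Call:
step_arm(
  delta_pos=[
    [0,0,0],
    [0,0,0],
    [0,0,0],
    [0,0,0],
    [0,0,0],
    [0,0,0],
  ],
  rot=[
    [0,0,0],
    [0,0,0],
    [0,0,0],
    [0,0,0],
    [0,0,0],
    [0,0,0],
  ],
  gripper=[-1,-1,-1,-1,-1,-1],
  squeeze=20,
)

```text
time_s: 4.55
tool_pos: [0.4623, 0.1582, 0.0225]
tool_rot: [179.8, 0.0, 112.5]
force: [3.5, 0.7, 5.1]
grip_width: 0.0178
grasp_force: 20.0
```

Call:
step_arm(
  delta_pos=[
    [0,0,-0.2],
    [0,0,-0.4],
    [0,0,-0.4],
    [0,0,-0.4],
  ],
  rot=[
    [0,0,0],
    [0,0,0],
    [0,0,0],
    [0,0,0],
  ],
  gripper=[-1,-1,-1,-1],
)

```text
time_s: 5.05
tool_pos: [0.4594, 0.157, 0.1004]
tool_rot: [-179.8, 0.0, 112.5]
force: [-0.2, -0.5, -1.8]
grip_width: 0.0179
grasp_force: 20.0
```

```bash
python3 - <<'E'
from h import *
c=viewer.read_camera("scene");o=env.get_obs();print(o["tool_pos"],o["tool_rot"],o["force"],o["grip_width"])
f=lambda a,x,y,w,h:cv2.resize(a["img"][y:y+h,x:x+w,::-1],(400,400),interpolation=cv2.INTER_CUBIC)
cv2.imwrite("pics/lift.png",f(c,185,115,100,100))
E
```

```text
[0.4592558  0.1570219  0.10007224] [-1.79776931e+02 -2.34530748e-02  1.12540540e+02] [ 0.05936832 -0.12307067 -1.22189742] 0.017696039064991564
```

View pics/lift.png

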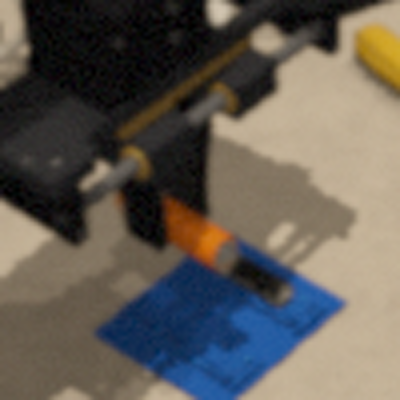

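The cell is held and the AA is still in the tray. The flat end is at crop (228,245), which is full-image pixel (242,176). The metal tab showed at about (350,194) in the first top picture.

```bash
python3 - <<'E'
from h import *
c=viewer.read_camera("scene");d=viewer.read_camera("top")
print(plane(c,[(242,176)],.092)*1e3)
a=np.radians(16.6);xa=np.array([-np.sin(a),np.cos(a)]);n=np.array([np.cos(a),np.sin(a)])
# brightness profile along the empty bay axis in both first pictures, at tab-top height
for nm,c in(("top",d),("scene",c)):
    im=cv2.cvtColor(cv2.imread(f"pics/{nm}0.png"),cv2.COLOR_BGR2GRAY).astype(np.float32)
    P=np.array(c["pose"]);K=np.array([[c["fx"],0,c["cx"]],[0,c["fy"],c["cy"]],[0,0,1]]);Ri=P[:3,:3].T
    ts=np.arange(-275,-170,2.)
    v=0
    for l in(-3,0,3):
        w=np.c_[np.outer(ts,xa)+n*(485+l),np.full(len(ts),28.)]/1e3
        px=cv2.projectPoints(w,cv2.Rodrigues(Ri)[0],-Ri@P[:3,3],K,np.array(c["dist"]))[0][:,0].astype(np.float32)
        v=v+cv2.remap(im,px[None,:,0],px[None,:,1],cv2.INTER_LINEAR)[0]/3
    print(nm,[(int(t),int(x)) for t,x in zip(ts,v)])
E
```

```text
[[475.41798944 126.72234578]]
top [(-275, 69), (-273, 68), (-271, 70), (-269, 83), (-267, 89), (-265, 88), (-263, 83), (-261, 75), (-259, 64), (-257, 57), (-255, 53), (-253, 75), (-251, 120), (-249, 102), (-247, 49), (-245, 19), (-243, 13), (-241, 17), (-239, 19), (-237, 17), (-235, 18), (-233, 20), (-231, 18), (-229, 18), (-227, 19), (-225, 17), (-223, 15), (-221, 18), (-219, 16), (-217, 15), (-215, 19), (-213, 17), (-211, 17), (-209, 18), (-207, 19), (-205, 19), (-203, 18), (-201, 18), (-199, 19), (-197, 18), (-195, 17), (-193, 22), (-191, 47), (-189, 63), (-187, 65), (-185, 66), (-183, 65), (-181, 63), (-179, 51), (-177, 20), (-175, 8), (-173, 24), (-171, 73)]
scene [(-275, 112), (-273, 113), (-271, 113), (-269, 113), (-267, 110), (-265, 98), (-263, 90), (-261, 80), (-259, 67), (-257, 66), (-255, 84), (-253, 120), (-251, 140), (-249, 108), (-247, 61), (-245, 37), (-243, 40), (-241, 41), (-239, 41), (-237, 44), (-235, 40), (-233, 38), (-231, 41), (-229, 41), (-227, 44), (-225, 44), (-223, 41), (-221, 43), (-219, 45), (-217, 45), (-215, 44), (-213, 44), (-211, 45), (-209, 43), (-207, 47), (-205, 46), (-203, 46), (-201, 46), (-199, 45), (-197, 47), (-195, 56), (-193, 61), (-191, 62), (-189, 61), (-187, 50), (-185, 44), (-183, 47), (-181, 52), (-179, 55), (-177, 58), (-175, 64), (-173, 90), (-171, 128)]
```

```bash
python3 - <<'E'
from mv import *
save(np.array([.4623,.1582,.1025]),E(180,0,112.5))
plan([((.508,-.01,.11),E(180,0,106.6))])
E
```

```text
[-0.864, -0.111, -0.038] [0.0, -0.0, 0.069]
```

Call:
step_arm(
  delta_pos=[
    [-0.864,-0.111,-0.038],
    [-0.864,-0.111,-0.038],
    [-0.864,-0.111,-0.038],
    [-0.864,-0.111,-0.038],
    [-0.864,-0.111,-0.038],
    [-0.864,-0.111,-0.038],
  ],
  rot=[
    [0,0,0.069],
    [0,0,0.069],
    [0,0,0.069],
    [0,0,0.069],
    [0,0,0.069],
    [0,0,0.069],
  ],
  gripper=[-1,-1,-1,-1,-1,-1],
)

```text
time_s: 5.95
tool_pos: [0.5061, -0.0085, 0.1089]
tool_rot: [-180.0, -0.0, 106.8]
force: [0.6, 0.5, -0.5]
grip_width: 0.0177
grasp_force: 20.0
```

Call:
step_arm(
  delta_pos=[
    [0,0,0],
    [0,0,0],
    [0,0,0],
  ],
  rot=[
    [0,0,0],
    [0,0,0],
    [0,0,0],
  ],
  gripper=[-1,-1,-1],
)

```text
time_s: 6.32
tool_pos: [0.5067, -0.0101, 0.1094]
tool_rot: [180.0, 0.0, 106.6]
force: [-0.1, 0.5, 0.4]
grip_width: 0.0178
grasp_force: 20.0
```

```bash
cat >> mv.py <<'E'
YAW=106.6;a=np.radians(YAW-90);XA=np.array([-np.sin(a),np.cos(a),0]);N=np.array([np.cos(a),np.sin(a),0])
def tool(t,z,th,lat=485.,off=33.5):  # flat-end centre (mm) -> TCP pose
    r=E(180,-th,YAW);F=t*XA+lat*N+np.array([0,0,z]);return (F+r.apply([off,0,-8]))/1e3,r
def flat(pos,rot,off=33.5):  # measured pose -> t,lat,z of the flat-end centre
    F=np.array(pos)*1e3+E(*rot).apply([-off,0,8]);return np.round([F@XA,F@N,F[2]],1)
E
python3 - <<'E'
from mv import *
print(XA,N,flat([0.5067,-0.0101,0.1094],[180,0,106.6]))
save(np.array([.508,-.01,.110]),E(180,0,106.6))
plan([tool(-244,75,28)]);print(load()[0])
plan([tool(-244,40,28)]);plan([tool(-244,28,28)])
E
```

```text
[-0.28568837  0.95832257  0.        ] [0.95832257 0.28568837 0.        ] [-187.9  482.7  101.4]
[-0.317, 0.005, 0.061] [0.0, 0.326, 0.0]
[ 0.52707097 -0.07047196  0.0978    ]
[-0.083, 0.0, 0.154] [0.0, -0.0, -0.0]
[-0.028, 0.0, 0.053] [0.0, -0.0, -0.0]
```

Call:
step_arm(
  delta_pos=[
    [-0.317,0.005,0.0],
    [-0.317,0.005,0.061],
    [-0.317,0.005,0.061],
    [-0.317,0.005,0.061],
    [-0.317,0.005,0.061],
    [-0.317,0.005,0.061],
    [-0.317,0.005,0.061],
    [-0.317,0.005,0.061],
  ],
  rot=[
    [0,0.326,0],
    [0,0.326,0],
    [0,0.326,0],
    [0,0.326,0],
    [0,0.326,0],
    [0,0.326,0],
    [0,0.326,0],
    [0,0.326,0],
  ],
  gripper=[-1,-1,-1,-1,-1,-1,-1,-1],
)

```text
time_s: 7.32
tool_pos: [0.5259, -0.0703, 0.0976]
tool_rot: [180.0, -27.9, 106.7]
force: [-0.7, -0.4, -0.1]
grip_width: 0.0175
grasp_force: 20.0
```

Call:
step_arm(
  delta_pos=[
    [-0.083,0,0.154],
    [-0.083,0,0.154],
    [-0.083,0,0.154],
    [-0.083,0,0.154],
    [-0.083,0,0.154],
  ],
  rot=[
    [0,0,0],
    [0,0,0],
    [0,0,0],
    [0,0,0],
    [0,0,0],
  ],
  gripper=[-1,-1,-1,-1,-1],
)

```text
time_s: 7.95
tool_pos: [0.5264, -0.0711, 0.063]
tool_rot: [179.9, -28.0, 106.6]
force: [0.0, 0.0, -0.9]
grip_width: 0.0176
grasp_force: 20.0
```

```bash
python3 - <<'E'
from h import *
from mv import flat,load
c=viewer.read_camera("scene");o=env.get_obs();print(o["tool_pos"],o["tool_rot"],o["force"],flat(o["tool_pos"],o["tool_rot"]),load()[0])
f=lambda a,x,y,w,h:cv2.resize(a["img"][y:y+h,x:x+w,::-1],(600,600),interpolation=cv2.INTER_CUBIC)
cv2.imwrite("pics/pre.png",f(c,260,200,120,120))
E
```

```text
[ 0.52627743 -0.07112461  0.06278829] [179.94866651 -27.96553177 106.63527887] [-0.3438108  -0.36814408  0.26387879] [-244.3  484.    40. ] [ 0.52711406 -0.07061653  0.05082365]
```

View pics/pre.png

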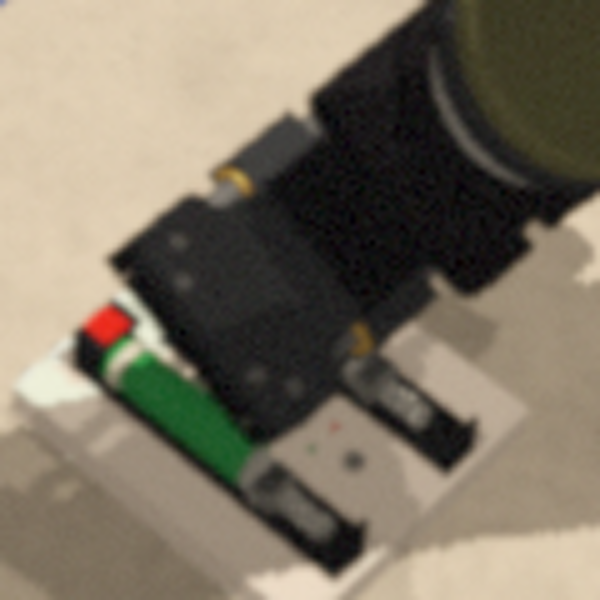

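The gripper hides the cell from this camera, with the sprung contacts visible at about (355,370) and (265,470) in the crop. I'll carry on by feel.

Call:
step_arm(
  delta_pos=[
    [-0.014,0.005,0.027],
    [-0.028,0.005,0.053],
    [-0.028,0.005,0.053],
    [-0.028,0.005,0.053],
  ],
  rot=[
    [0,0,0],
    [0,0,0],
    [0,0,0],
    [0,0,0],
  ],
  gripper=[-1,-1,-1,-1],
)

```text
time_s: 8.5
tool_pos: [0.5271, -0.0706, 0.0502]
tool_rot: [180.0, -28.0, 106.6]
force: [1.0, -0.3, 0.6]
grip_width: 0.0177
grasp_force: 20.0
```

```bash
python3 - <<'E'
from h import *
from mv import *
for i in range(3):
    viewer.read_camera("top");o=env.get_obs();print(o["force"],o["force"]@XA,flat(o["tool_pos"],o["tool_rot"]))
p,r=load();save(p+N*.001,r)
p,r=load()
plan([(p-XA*x/1e3,r) for x in (2,4,6,8,10,12,14)],nd=4,commit=False)
E
```

```text
[ 0.73628104 -0.21289596 -0.77128143] -0.4143699288856713 [-244.   484.9   27.5]
[0.24021611 0.52333921 0.56776923] 0.4329008322545973 [-244.   484.9   27.4]
[0.60297158 0.64189027 0.35373468] 0.4428759671231271 [-244.   484.8   27.5]
[-0.0088, -0.0, -0.0047] [0.0, 0.0, 0.0]
[-0.0177, 0.0, -0.0094] [0.0, 0.0, 0.0]
[-0.0265, -0.0, -0.0141] [0.0, 0.0, 0.0]
[-0.0353, 0.0, -0.0188] [0.0, 0.0, 0.0]
[-0.0441, -0.0, -0.0235] [0.0, 0.0, 0.0]
[-0.053, 0.0, -0.0282] [0.0, 0.0, 0.0]
[-0.0618, -0.0, -0.0329] [0.0, 0.0, 0.0]
```

Call:
step_arm(
  delta_pos=[
    [-0.009,0,-0.0047],
    [-0.0177,0,-0.0094],
    [-0.0177,0,-0.0094],
  ],
  rot=[
    [0,0,0],
    [0,0,0],
    [0,0,0],
  ],
  gripper=[-1,-1,-1],
)

```text
time_s: 9.02
tool_pos: [0.5277, -0.0737, 0.0503]
tool_rot: [-180.0, -28.1, 106.6]
force: [0.0, 2.9, 2.0]
grip_width: 0.0175
grasp_force: 20.0
```

Call:
step_arm(
  delta_pos=[
    [-0.009,0,-0.0047],
    [-0.009,0,-0.0047],
    [-0.009,0,-0.0047],
  ],
  rot=[
    [0,0,0],
    [0,0,0],
    [0,0,0],
  ],
  gripper=[-1,-1,-1],
)

```text
time_s: 9.4
tool_pos: [0.5284, -0.0759, 0.0503]
tool_rot: [-180.0, -28.1, 106.6]
force: [-1.5, 3.6, 2.5]
grip_width: 0.0175
grasp_force: 20.0
```

Call:
step_arm(
  delta_pos=[
    [-0.009,0,-0.0047],
    [-0.009,0,-0.0047],
    [-0.009,0,-0.0047],
  ],
  rot=[
    [0,0,0],
    [0,0,0],
    [0,0,0],
  ],
  gripper=[-1,-1,-1],
)

```text
time_s: 9.78
tool_pos: [0.5291, -0.0781, 0.0502]
tool_rot: [-180.0, -28.0, 106.6]
force: [-0.0, 5.0, 3.6]
grip_width: 0.0176
grasp_force: 20.0
```

```bash
python3 - <<'E'
from h import *
from mv import *
for i in range(3):
    viewer.read_camera("top");o=env.get_obs();print(o["force"],o["force"]@XA,flat(o["tool_pos"],o["tool_rot"]))
E
```

```text
[-0.49335597  5.08681026  3.20067748] 5.015751164886606 [-251.8  484.7   27.4]
[-0.15276832  4.77258327  3.30240792] 4.6173184164311 [-251.8  484.8   27.4]
[0.18224357 4.22702757 3.69506121] 3.9987910747209776 [-251.8  484.7   27.4]
```

Call:
step_arm(
  delta_pos=[
    [-0.011,0,-0.0059],
    [-0.022,0,-0.0117],
    [-0.022,0,-0.0117],
    [-0.022,0,-0.0117],
  ],
  rot=[
    [0,0,0],
    [0,0,0],
    [0,0,0],
    [0,0,0],
  ],
  gripper=[-1,-1,-1,-1],
)

```text
time_s: 10.42
tool_pos: [0.5303, -0.0821, 0.0503]
tool_rot: [-180.0, -28.1, 106.7]
force: [-1.9, 6.1, 4.0]
grip_width: 0.0179
grasp_force: 20.0
```

```bash
python3 - <<'E'
from h import *
from mv import *
for i in range(2):
    viewer.read_camera("top");o=env.get_obs();print(o["force"],o["force"]@XA,flat(o["tool_pos"],o["tool_rot"]))
p,r=load();d=np.array([-.0177-.018-.022,0,-.0094*2-.0117])*.2;p=p+r.apply(d);save(p,r)
print(flat(p,r.as_euler("xyz",degrees=True)))
plan([tool(-257,27.5-(28-t)/28*.7,t) for t in (24,20,16,12,9,6)],nd=4,commit=True)
print();plan([tool(-257,26.8,t) for t in (3,1,0)],nd=4,commit=False)
E
```

```text
[0.31586701 6.40323019 2.99038756] 6.046120510116418 [-255.9  484.8   27.4]
[-1.64866813  6.62668537  3.03804657] 6.8215074936390625 [-256.   484.7   27.5]
[-257.1  486.    28. ]
[0.0016, -0.0049, 0.0147] [0.0, -0.0467, -0.0]
[0.0029, -0.0049, 0.0271] [0.0, -0.0933, -0.0]
[0.0034, -0.0049, 0.0395] [0.0, -0.1398, -0.0]
[0.003, -0.0049, 0.052] [0.0, -0.1864, -0.0]
[0.0022, -0.0049, 0.0613] [0.0, -0.2213, -0.0]
[0.0009, -0.0049, 0.0706] [0.0, -0.2562, -0.0]

[0.0018, 0.0, 0.0096] [0.0, -0.0349, -0.0]
[0.0028, 0.0, 0.0155] [0.0, -0.0582, -0.0]
[0.0032, 0.0, 0.0185] [0.0, -0.0698, -0.0]
```

```bash
python3 - <<'E'
from mv import *
p,r=tool(-256,27.45,28.0,484.8);save(p,r)
plan([tool(-257.2,27.5-(28-t)/28*.7,t,484.8) for t in (24,20,16,12,9,6)],nd=4,commit=True)
E
```

```text
[-0.003, 0.0, 0.0092] [0.0, -0.0465, 0.0]
[-0.0017, 0.0, 0.0215] [0.0, -0.0931, -0.0]
[-0.0012, 0.0, 0.034] [-0.0, -0.1396, -0.0]
[-0.0016, 0.0, 0.0464] [0.0, -0.1862, -0.0]
[-0.0024, 0.0, 0.0558] [0.0, -0.2211, -0.0]
[-0.0037, 0.0, 0.065] [0.0, -0.256, -0.0]
```

Call:
step_arm(
  delta_pos=[
    [-0.003,0,0.009],
    [-0.0017,0,0.0215],
    [-0.0012,0,0.034],
    [-0.0016,0,0.0464],
    [-0.0016,0,0.0464],
    [-0.0016,0,0.0464],
  ],
  rot=[
    [0,-0.0465,0],
    [0,-0.093,0],
    [0,-0.1396,0],
    [0,-0.1862,0],
    [0,-0.1862,0],
    [0,-0.1862,0],
  ],
  gripper=[-1,-1,-1,-1,-1,-1],
)

```text
time_s: 11.28
tool_pos: [0.5293, -0.0776, 0.042]
tool_rot: [180.0, -12.1, 106.7]
force: [0.3, 7.4, 3.1]
grip_width: 0.0173
grasp_force: 20.0
```

```bash
python3 - <<'E'
from h import *
from mv import *
for i in range(2):
    viewer.read_camera("top");o=env.get_obs();print(o["force"],o["force"]@XA,flat(o["tool_pos"],o["tool_rot"]),o["tool_rot"],o["wrist_torque"])
E
```

```text
[-1.87337473  7.12902398  2.921742  ] 7.367105979531341 [-256.7  485.2   27.1] [179.97694008 -12.07930883 106.70264966] [1.47714023 0.02991729 0.03265868]
[-0.97610308  7.04846709  2.41233337] 7.0335664253639285 [-256.8  485.1   27.1] [179.97787918 -12.08522815 106.69207945] [ 1.48547349  0.08810544 -0.00393704]
```

```bash
python3 - <<'E'
from mv import *
p,r=tool(-256.8,27.1,12.1,485.1);save(p,r)
plan([tool(-257.0,z,t,485) for t,z in ((8,27),(4,26.9),(0,26.8))],nd=4,commit=True)
E
```

```text
[0.0013, -0.0005, 0.0124] [0.0, -0.0477, 0.0]
[0.0028, -0.0005, 0.0248] [0.0, -0.0942, -0.0]
[0.0034, -0.0005, 0.0373] [0.0, -0.1408, 0.0]
```

Call:
step_arm(
  delta_pos=[
    [0.0013,0,0.0124],
    [0.0028,0,0.0248],
    [0.0034,0,0.0373],
    [0.0034,0,0.0373],
    [0.0034,0,0.0373],
  ],
  rot=[
    [0,-0.0477,0],
    [0,-0.0942,0],
    [0,-0.1408,0],
    [0,-0.1408,0],
    [0,-0.1408,0],
  ],
  gripper=[-1,-1,-1,-1,-1],
)

```text
time_s: 12.0
tool_pos: [0.5293, -0.0751, 0.0349]
tool_rot: [179.9, 0.0, 106.7]
force: [-1.0, 7.3, 3.1]
grip_width: 0.0178
grasp_force: 20.0
```

```bash
python3 - <<'E'
from h import *
from mv import *
for i in range(2):
    viewer.read_camera("top");o=env.get_obs();print(o["force"],o["force"]@XA,flat(o["tool_pos"],o["tool_rot"]),o["tool_rot"],o["wrist_torque"])
E
```

```text
[-0.37656644  8.78536023  2.80137092] 8.526789681189662 [-256.8  485.9   26.9] [1.79894674e+02 2.45285332e-02 1.06709500e+02] [ 1.86661354  0.22261232 -0.00635619]
[-0.60069185  7.56002354  2.68703919] 7.41655189269695 [-256.8  485.9   26.9] [1.79892525e+02 2.04779275e-02 1.06696985e+02] [1.89734248 0.18490648 0.00721724]
```

Call:
step_arm(
  delta_pos=[
    [0,0,0.003],
    [0,0,0.003],
    [0,0,0.003],
  ],
  rot=[
    [0,0,0],
    [0,0,0],
    [0,0,0],
  ],
  gripper=[-1,-1,-1],
)

```text
time_s: 12.48
tool_pos: [0.5296, -0.0753, 0.0347]
tool_rot: [179.9, 0.0, 106.7]
force: [-2.7, 8.2, 6.1]
grip_width: 0.0176
grasp_force: 20.0
```

```bash
python3 - <<'E'
from h import *
from mv import *
for i in range(2):
    viewer.read_camera("top");o=env.get_obs();print(o["force"],o["force"]@XA,flat(o["tool_pos"],o["tool_rot"]),o["wrist_torque"])
E
```

```text
[-1.87549757  8.45096278  5.98164325] 8.634556245170026 [-257.   486.1   26.7] [ 1.89685129  0.37700214 -0.02806175]
[-1.52394516  8.4341918   5.80146118] 8.518049808475114 [-257.   486.1   26.7] [1.86160862 0.37239271 0.00896015]
```

Call:
step_arm(
  delta_pos=[
    [0,-0.005,0],
    [0,-0.005,0],
    [0,-0.005,0],
  ],
  rot=[
    [0,0,0],
    [0,0,0],
    [0,0,0],
  ],
  gripper=[-1,-1,-1],
)

```text
time_s: 12.95
tool_pos: [0.5295, -0.0754, 0.0348]
tool_rot: [179.8, 0.0, 106.7]
force: [-0.2, 8.5, 3.4]
grip_width: 0.0177
grasp_force: 20.0
```

```bash
python3 - <<'E'
from h import *
from mv import *
for i in range(2):
    viewer.read_camera("top");o=env.get_obs();print(o["force"],o["force"]@XA,o["force"]@N,flat(o["tool_pos"],o["tool_rot"]),o["tool_rot"],o["wrist_torque"])
E
```

```text
[0.07269658 8.41300832 4.24669503] 8.041607227120043 2.4731653901026167 [-257.   485.9   26.8] [1.79773951e+02 4.01011643e-02 1.06693402e+02] [ 1.94694534 -0.04114801  0.01848622]
[0.30900277 7.92010805 4.5053303 ] 7.501739835898832 2.558807064269349 [-257.   486.    26.8] [1.79769532e+02 4.24922923e-02 1.06690740e+02] [ 1.95842612 -0.0644779  -0.00435089]
```

Call:
step_arm(
  delta_pos=[
    [0,0.006,0],
    [0,0.006,0],
    [0,0.006,0],
  ],
  rot=[
    [0,0,0],
    [0,0,0],
    [0,0,0],
  ],
  gripper=[-1,-1,-1],
)

```text
time_s: 13.42
tool_pos: [0.5297, -0.0754, 0.0346]
tool_rot: [179.9, 0.0, 106.7]
force: [-1.8, 8.6, 6.0]
grip_width: 0.0179
grasp_force: 20.0
```

```bash
python3 - <<'E'
from h import *
from mv import *
for i in range(2):
    viewer.read_camera("top");o=env.get_obs();print(o["force"],o["force"]@XA,o["force"]@N,flat(o["tool_pos"],o["tool_rot"]),o["tool_rot"],o["wrist_torque"])
E
```

```text
[-2.02412081  7.98058045  5.15274581] 8.226238174794103 0.3401983325569583 [-257.1  486.2   26.6] [1.79887544e+02 2.90685822e-02 1.06669673e+02] [ 1.79200213  0.32878739 -0.01071963]
[-1.79616538  7.79662031  5.89226603] 7.984820804244504 0.5060978978638224 [-257.1  486.2   26.6] [1.79887050e+02 2.95012908e-02 1.06671397e+02] [1.89336284 0.37246    0.01072513]
```

Call:
step_arm(
  delta_pos=[
    [0.008,0,0],
    [0.016,0,0],
    [0.025,0,0],
    [0.025,0,0],
    [0.025,0,0],
  ],
  rot=[
    [0,0,0],
    [0,0,0],
    [0,0,0],
    [0,0,0],
    [0,0,0],
  ],
  gripper=[-1,-1,-1,-1,-1],
)

```text
time_s: 14.15
tool_pos: [0.5287, -0.0723, 0.0346]
tool_rot: [179.9, 0.1, 106.6]
force: [1.3, 5.1, 5.0]
grip_width: 0.0173
grasp_force: 20.0
```

```bash
python3 - <<'E'
from h import *
from mv import *
for i in range(2):
    viewer.read_camera("top");o=env.get_obs();print(o["force"],o["force"]@XA,o["force"]@N,flat(o["tool_pos"],o["tool_rot"]),o["tool_rot"],o["wrist_torque"])
E
```

```text
[1.68657884 4.97270056 5.52078851] 4.283615248328676 3.036929280104383 [-253.8  486.    26.7] [1.79868748e+02 1.34990321e-01 1.06619327e+02] [ 1.13825759 -0.41066962  0.00660674]
[1.47647673 5.12065249 5.10927355] 4.485424650921704 2.8778518275017153 [-253.8  486.    26.7] [1.79868891e+02 1.33482287e-01 1.06617315e+02] [ 1.11503699 -0.44747129 -0.01684673]
```

Call:
step_arm(
  delta_pos=[
    [0.006,0,-0.001],
    [0.012,0,-0.001],
    [0.012,0,-0.001],
    [0.012,0,-0.001],
  ],
  rot=[
    [0,0,0],
    [0,0,0],
    [0,0,0],
    [0,0,0],
  ],
  gripper=[-1,-1,-1,-1],
)

```text
time_s: 14.75
tool_pos: [0.5279, -0.0703, 0.0347]
tool_rot: [179.9, 0.1, 106.6]
force: [3.9, 2.8, 4.3]
grip_width: 0.018
grasp_force: 20.0
```

```bash
python3 - <<'E'
from h import *
from mv import *
for i in range(2):
    viewer.read_camera("top");o=env.get_obs();print(o["force"],o["force"]@XA,o["force"]@N,flat(o["tool_pos"],o["tool_rot"]),o["tool_rot"],o["wrist_torque"])
E
```

```text
[2.7313384  2.49156417 5.72278475] 1.607410577406907 3.329314149138082 [-251.6  485.8   26.8] [1.79886428e+02 1.46751676e-01 1.06616194e+02] [ 0.81161207 -0.95582412  0.03818316]
[3.11205257 3.28210135 5.08122213] 2.256234592715469 3.9200084107738533 [-251.7  485.8   26.8] [1.79883968e+02 1.49724367e-01 1.06614031e+02] [ 0.78893677 -0.86741566  0.00942037]
```

Call:
step_arm(
  delta_pos=[
    [0,0.006,-0.002],
    [0,0.006,-0.002],
    [0,0.006,-0.002],
  ],
  rot=[
    [0,0,0],
    [0,0,0],
    [0,0,0],
  ],
  gripper=[-1,-1,-1],
)

```text
time_s: 15.22
tool_pos: [0.5279, -0.07, 0.0347]
tool_rot: [-180.0, 0.1, 106.6]
force: [2.4, 3.3, 5.3]
grip_width: 0.0176
grasp_force: 20.0
```

Call:
step_arm(
  delta_pos=[
    [0,0,0],
    [0,0,0],
    [0,0,0],
    [0,0,0],
  ],
  rot=[
    [0,0,0],
    [0,0,0],
    [0,0,0],
    [0,0,0],
  ],
  gripper=[-0.35,-0.35,-0.35,-0.35],
)

```text
time_s: 15.72
tool_pos: [0.5274, -0.07, 0.0342]
tool_rot: [-179.9, 0.1, 106.6]
force: [-0.4, -0.7, 0.1]
grip_width: 0.0281
grasp_force: 0.0
```

Call:
step_arm(
  delta_pos=[
    [0,0,-0.1],
    [0,0,-0.3],
    [0,0,-0.3],
    [0,0,-0.3],
  ],
  rot=[
    [0,0,0],
    [0,0,0],
    [0,0,0],
    [0,0,0],
  ],
  gripper=[-0.35,-0.35,-0.35,-0.35],
)

```text
time_s: 16.23
tool_pos: [0.5281, -0.0697, 0.0954]
tool_rot: [180.0, 0.1, 106.6]
force: [-0.8, -0.3, -1.0]
grip_width: 0.0283
grasp_force: 0.0
```

Call:
step_arm(
  delta_pos=[
    [0.95,0,-0.4],
    [0.95,0,-0.4],
    [0.95,0,-0.4],
    [0.95,0,-0.4],
    [0.95,0,-0.4],
    [0.95,0,-0.4],
  ],
  rot=[
    [0,0,0],
    [0,0,0],
    [0,0,0],
    [0,0,0],
    [0,0,0],
    [0,0,0],
  ],
  gripper=[-1,-1,-1,-1,-1,-1],
)

```text
time_s: 16.98
tool_pos: [0.4735, 0.1104, 0.1732]
tool_rot: [-179.9, 0.1, 106.5]
force: [0.4, -0.2, 0.3]
grip_width: 0.0004
grasp_force: 0.0
```

```bash
python3 - <<'E'
from h import *
from mv import XA,N
c=viewer.read_camera("scene");d=viewer.read_camera("top");print(env.get_obs()["tool_pos"])
f=lambda a,x,y,w,h:cv2.resize(a["img"][y:y+h,x:x+w,::-1],(400,300),interpolation=cv2.INTER_CUBIC)
cv2.imwrite("pics/seat.png",np.hstack([f(c,255,235,120,90),f(d,297,169,100,75)]))
for n,k,W in(("scene",c,(255,370,232,330)),("top",d,(297,397,165,255))):
    h=hsv(k);H,S,V=h[...,0],h[...,1],h[...,2];w=win(H.shape,*W)
    for nm,m in(("orange",(H>8)&(H<18)&(S>150)&(V>90)),("green",(H>50)&(H<75)&(S>150)&(V>60))):
        b=big(m&w)
        if not b: print(n,nm,"none");continue
        q=plane(k,pts(b[0]),.026)*1e3;u=np.c_[q@XA[:2],q@N[:2]];r=cv2.minAreaRect(q.astype(np.float32))
        print(n,nm,len(q),u.mean(0).round(1),u.min(0).round(1),u.max(0).round(1),r[1],r[2])
E
```

```text
[0.47355797 0.11047942 0.17323202]
scene orange 283 [-223.8  482.9] [-253.8  473.2] [-194.8  492.9] (19.558168411254883, 58.81421661376953) 17.289104461669922
scene green 253 [-224.   425.4] [-250.5  416.6] [-197.1  434.1] (17.19759750366211, 53.266265869140625) 17.138357162475586
top orange 271 [-227.3  485.5] [-254.6  476. ] [-198.5  495. ] (18.98929214477539, 56.136512756347656) 16.608455657958984
top green 263 [-226.8  428.5] [-253.4  419.4] [-199.9  437.7] (18.266881942749023, 53.38155746459961) 17.45322608947754
```

View pics/seat.png

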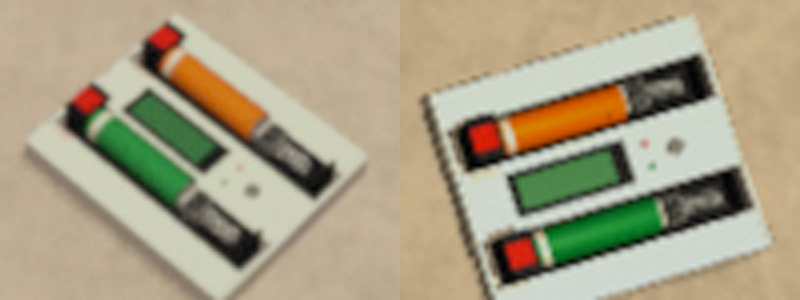

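The crops show the orange cell in the empty bay, with its white ring tucked against the red hood at (510,135) on the right and (165,62) on the left. It looks just like the green cell. I'll do a light press from above to make sure it is down.

```bash
python3 - <<'E'
from mv import *
save(np.array([.4735,.1105,.1732]),E(180,0,106.5))
P=-219*XA/1e3+486*N/1e3
plan([(P+[0,0,.09],E(180,0,106.6))]);plan([(P+[0,0,.052],E(180,0,106.6))])
E
```

```text
[-0.948, 0.005, 0.416] [-0.0, 0.0, -0.001]
[-0.0, -0.0, 0.19] [-0.0, 0.0, -0.0]
```

Call:
step_arm(
  delta_pos=[
    [-0.948,0.005,0.416],
    [-0.948,0.005,0.416],
    [-0.948,0.005,0.416],
    [-0.948,0.005,0.416],
    [-0.948,0.005,0.416],
    [-0.948,0.005,0.416],
    [-0.948,0.005,0.416],
  ],
  rot=[
    [0,0,0],
    [0,0,0],
    [0,0,0],
    [0,0,0],
    [0,0,0],
    [0,0,0],
    [0,0,0],
  ],
  gripper=[-1,-1,-1,-1,-1,-1,-1],
)

```text
time_s: 17.95
tool_pos: [0.5291, -0.067, 0.0923]
tool_rot: [179.9, 0.1, 106.8]
force: [0.1, -0.7, 1.4]
grip_width: 0.0002
grasp_force: 0.0
```

Call:
step_arm(
  delta_pos=[
    [0,0,0.1],
    [0,0,0.19],
    [0,0,0.19],
    [0,0,0.19],
  ],
  rot=[
    [0,0,0],
    [0,0,0],
    [0,0,0],
    [0,0,0],
  ],
  gripper=[-1,-1,-1,-1],
)

```text
time_s: 18.45
tool_pos: [0.5291, -0.0686, 0.0538]
tool_rot: [180.0, 0.1, 106.6]
force: [0.3, -1.1, -0.4]
grip_width: 0.0004
grasp_force: 0.0
```

Call:
step_arm(
  delta_pos=[
    [0,0,0.005],
    [0,0,0.01],
    [0,0,0.015],
    [0,0,0.02],
    [0,0,0.02],
  ],
  rot=[
    [0,0,0],
    [0,0,0],
    [0,0,0],
    [0,0,0],
    [0,0,0],
  ],
  gripper=[-1,-1,-1,-1,-1],
)

```text
time_s: 19.08
tool_pos: [0.5287, -0.0689, 0.0493]
tool_rot: [-180.0, 0.1, 106.6]
force: [1.2, 0.5, -0.4]
grip_width: 0.0003
grasp_force: 0.0
```

Tips are at 38.3 mm, and the cell top should be at 35.2 mm.

Call:
step_arm(
  delta_pos=[
    [0,0,0.005],
    [0,0,0.01],
    [0,0,0.012],
    [0,0,0.012],
  ],
  rot=[
    [0,0,0],
    [0,0,0],
    [0,0,0],
    [0,0,0],
  ],
  gripper=[-1,-1,-1,-1],
)

```text
time_s: 19.58
tool_pos: [0.5291, -0.0689, 0.0473]
tool_rot: [180.0, 0.1, 106.6]
force: [-0.2, -0.1, 2.7]
grip_width: 0.0009
grasp_force: 1.4
```

Call:
step_arm(
  delta_pos=[
    [0,0,0.003],
    [0,0,0.003],
    [0,0,0.003],
  ],
  rot=[
    [0,0,0],
    [0,0,0],
    [0,0,0],
  ],
  gripper=[-1,-1,-1],
)

```text
time_s: 19.95
tool_pos: [0.5297, -0.0687, 0.047]
tool_rot: [179.9, 0.1, 106.6]
force: [1.4, 1.0, 5.5]
grip_width: 0.0003
grasp_force: 2.6
```

Call:
step_arm(
  delta_pos=[
    [0,0,0.002],
    [0,0,0.002],
    [0,0,0.002],
    [0,0,0.002],
  ],
  rot=[
    [0,0,0],
    [0,0,0],
    [0,0,0],
    [0,0,0],
  ],
  gripper=[-1,-1,-1,-1],
)

```text
time_s: 20.45
tool_pos: [0.53, -0.0686, 0.0468]
tool_rot: [179.9, 0.1, 106.6]
force: [0.9, 0.6, 6.1]
grip_width: 0.0002
grasp_force: 3.1
```

Call:
step_arm(
  delta_pos=[
    [0,0,-0.1],
    [0,0,-0.4],
    [0.9,0,-0.7],
    [0.9,0,-0.7],
    [0.9,0,-0.7],
    [0.9,0,-0.7],
    [0.9,0,-0.7],
    [0.9,0,-0.7],
  ],
  rot=[
    [0,0,0],
    [0,0,0],
    [0,0,0],
    [0,0,0],
    [0,0,0],
    [0,0,0],
    [0,0,0],
    [0,0,0],
  ],
  gripper=[-1,-1,-1,-1,-1,-1,-1,-1],
)

```text
time_s: 21.45
tool_pos: [0.4772, 0.1018, 0.1848]
tool_rot: [-179.9, 0.1, 106.5]
force: [-0.9, 0.2, -0.3]
grip_width: 0.0003
grasp_force: 0.0
```

```bash
python3 - <<'E'
from h import *
from mv import XA,N
c=viewer.read_camera("scene");d=viewer.read_camera("top")
for n,k,W in(("scene",c,(255,370,232,330)),("top",d,(297,397,165,255))):
    h=hsv(k);H,S,V=h[...,0],h[...,1],h[...,2];w=win(H.shape,*W)
    for nm,m in(("orange",(H>8)&(H<18)&(S>150)&(V>90)),("green",(H>50)&(H<75)&(S>150)&(V>60))):
        b=big(m&w);q=plane(k,pts(b[0]),.026)*1e3;u=np.c_[q@XA[:2],q@N[:2]]
        v=np.linalg.svd(u-u.mean(0),full_matrices=False)[2][0];print(n,nm,len(q),u.mean(0).round(1),"skew deg",np.degrees(np.arctan(v[1]/v[0])).round(2))
E
```

```text
scene orange 284 [-224.2  483.4] skew deg 1.49
scene green 248 [-224.1  425.4] skew deg 0.77
top orange 274 [-226.5  486. ] skew deg -0.44
top green 262 [-226.6  428.4] skew deg -0.13
```

```bash
python3 -c "
from cell import env
print(env.sign_off())"
```

```text
the job is handed in; nothing more can be done
None
```

I loaded the orange cell into the empty bay and handed the job in at about 21.5 s. It reads level, with the white ring at the hood and the axis about 0.6 mm above nominal. The green cell looked unmoved; I didn't recheck the AA after the lift, and no verdict was returned.

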